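Light-cure the pearl on a pendant with the docked lamp

TASK

Set the glue under the freshly mounted pearl: pinch both yellow tabs of the dock's locking knob and turn it counter-clockwise as far as it goes, so that its keeper arm swings off the curing lamp. Lift the lamp out and hold it still for three seconds with its light aimed at the pearl, square to the work plate and about 40 mm from the pearl, without touching the piece or its holder. Then lay the lamp back in its dock as it was, leaving the keeper open and the other things on the bench where they are.

Things in the scene. Friction and masses are not known exactly. Their poses are not given: they have to be found in the camera images.
- dock: light grey charging dock, fixed, 222 x 160 mm; x along the lying lamp to its head, y to the knob (at x 45, y 80 mm, 89 mm high), origin at bench level below dock_rest. Base 12 mm thick. Two dark U saddles at x = -55 and 45 mm (14 mm thick, 30 mm wide inside, flared lips up to z 52 mm) carry the lamp's handle; between them it is free on both sides for the fingers.
- keeper (a joint): locking knob, rad: 0 shut (steel keeper arm 3 mm above the lamp's handle), grows counter-clockwise seen from above to its stop at 1.25 (arm clear of the lamp). Locked at 0 and 1.25; turns, then easily, only while both yellow tabs are pressed in together (5 mm each, 5 N to start, 12 N fully in). Stays where it is left; below 0.9 the lamp cannot be lifted.
- keeper_grip (a point): point on the knob's vertical axis at the height to grip, 76 mm above the bench, between the yellow tabs. Axes turn with the knob: tabs at +x and -x, outer faces 60 mm apart (50 mm pressed), 20 mm wide, 60 to 84 mm above the bench; the keeper arm points along -y, is 90 mm long, its top 62 mm above the bench. z up.
- lamp: loose white curing lamp shaped like a toothbrush, 199 mm long, 0.14 to 0.22 kg, lights by itself when lifted. Origin at the middle of the dark ribbed grip band, on the handle's axis, near the centre of mass; x to the head, z out of the top (violet button). Handle 26 mm wide (y), 24 mm high, x from -80 to 60 mm; round head 28 mm across at x = 105 mm, z -24 to 12 mm.
- lamp_lens (a point): centre of the violet lens under the lamp's head, at x 105, y 0, z -24 mm in the lamp's frame. Its z points along the light, against the lamp's z, at right angles to the handle; its x is the lamp's x.
- pearl (a point): centre of the white pearl, 16 mm in diameter, in the middle of a gold pendant 42 mm across that is clipped on a round tilting work plate 72 mm across. z is the plate's normal, away from it; the plate leans 0.15 to 0.6 rad from level to the holder's front (-x), which faces roughly to the robot.
- holder: dark steel work holder, fixed, not to be touched; it stays put. Origin at bench level below the plate's pivot, front at -x, z up. Round base 100 mm across; two uprights up to 128 mm high, outer faces 96 mm apart along y (brass knobs: 116 mm over all), carry the plate's pivot along y, 125 mm above the bench.
- dock_rest (a point): where the lamp's origin lies when the lamp rests in the dock, 40 mm above the bench; axes as the dock's, which the resting lamp's axes match.
- dock_port (a point): where the lens centre lies when the lamp rests in the dock, 16 mm above the bench, inside a shallow round cup of the dock (35 mm inside, rim 24 mm above the bench) that takes the lamp's head.
- glue_bottle: small white glue bottle with a red cone cap, 29 mm across, 88 mm high, upright; origin at the centre of its foot. Bystander, loose.
- tweezers: steel tweezers, 115 x 12 x 10 mm, lying on the bench; origin at the middle of the underside, y along them. Bystander, loose.
- nippers: side cutters with green and blue grips, 117 x 44 x 11 mm, lying on the bench; origin at the middle of the underside, y along them. Bystander, loose.

How it is judged (in metres and radians):
On the way, in this order (a step that is already met when the one before it is completed fails the run):
1. the locking knob is turned open (at least 1.0 rad of its 1.25), so that the keeper arm is off the lamp (value of joint keeper above 1 rad), for 0.2 s.
2. for 2 s the lamp is still (under 15 mm/s), lens 25 to 60 mm from the pearl centre, light axis within 9 mm of it and within 0.2 rad of square to the plate (z of pearl in the frame of lamp_lens between 0.025 and 0.06 m and x of pearl in the frame of lamp_lens between -0.009 and 0.009 m and y of pearl in the frame of lamp_lens between -0.009 and 0.009 m and angle between the z axis of lamp_lens and the z axis of pearl, either way round below 0.2 rad and linear speed of lamp below 0.015 m/s), for 2 s.
At the end, for the whole second after the job is handed in: the lamp lies at rest in its dock as at the start (grip point within 7 mm and lens within 8 mm of their places, top side up within 0.12 rad) and the knob is still open (over 1.0 rad) (distance between lamp and dock_rest below 0.007 m and distance between lamp_lens and dock_port below 0.008 m and angle between lamp's own z axis and vertical below 0.12 rad and linear speed of lamp below 0.01 m/s and value of joint keeper above 1 rad); the robot touches nothing.
It fails at once if the lamp or the robot touches the work holder or the piece on it (over 1 N) (contact force between any of lamp, the arm, the fingers and holder above 1 N).
It fails at once if the glue bottle, tweezers or nippers are moved by more than 30 mm (distance of any of glue_bottle, tweezers, nippers from where it was at the start of the episode above 0.03 m).
It also fails if it takes over 64 s, if anything falls off the work surface, if the arm or the gripper's body presses on something with over 40 N, if the wrist force passes 120 N, or if a joint passes its speed limit or range.

ROBOT

A 6-joint arm with a two-finger parallel gripper is mounted at the origin on a cart in front of the work surface, level with it; the furniture and walls round the work are solid. World frame = base frame: x ahead of the robot, y to its left, z up, the work surface at z = 0. Lengths are in mm, angles in rad, forces in N, time in s.
With the tool pointing down it reaches from about 275 to 775 mm from the base axis. Payload 14.6 kg.
Tool frame: the origin (TCP) lies midway between the tips of the shut fingers; the grasp point (between the pads) lies 19 mm behind it; z points along the fingers, y is the line along which they close (so a half turn about z gives the same grasp; the last joint's range is limited). The gripper opens to 85 mm and grips with 20 to 120 N. Pads are 22 mm wide; open, the fingers measure 114 mm over their backs; the gripper's body (76 mm by 85 mm) begins 54 mm behind the grasp point. The pads swing forward as they close: fully open they stand 13 mm farther back than shut.
Start: joints at [-1.502, 0.263, -0.048, 1.259, 0, 1.415], TCP at [116.51, -511.912, 231.278] pointing down, gripper open.
Joint ranges: [-2.65, 2.65], [-0.89, 1.7], [-1.18, 1.37], [-2.13, 2.11], [-1.35, 1.29], [-3.14, 3.14]. Speed limits (rad/s): [1.89, 1.89, 2.57, 2.79, 3.14, 3.14].

INTERFACE

Orientations are given as a unit quaternion [w, x, y, z].
In Python, from rig import telemetry, vision, workorder gives the robot as it stands.
- The arm moves only by the tool jog_arm, never from a script. Its argument "series" is text: rows parted by semicolons, each of 7 numbers parted by spaces: the finger opening in m, from 0 to 0.0854, then the shift along the tool's x, y, z in m, then the turn, a rotation vector about the tool's x, y, z in rad. A call has 1 to 12 rows; each row shifts and turns the commanded pose from where the row before left it, along the tool's axes as they then stand; what a row does not reach is not made up. A row lasts 1/8 s, in which the tool goes at most 62.5 mm and 10.7 degrees, less where a joint would pass 70% of its speed; a pose out of reach is approached as far as the arm can. A call with a gripper value outside its range is refused whole. The fingers move at their own pace and stop on an object; "force" is the grip in N (left out, the last holds). Time passes only in rows, so rows that do not move let the fingers close. It gives the time, the measured TCP pose, the force, the opening and the grip force at its end, in the units of the state.
- telemetry.read_state(): the state, without advancing time (a new reading comes with each control period).
- vision.get_image(name): name is "side" or "top" or "wrist"; returns the picture (400x640x3 uint8, red, green, blue); there is no depth.
- vision.get_calibration(name): a dict with "intrinsics" (3x3 intrinsics, pixels), "R" (3x3) and "t" (3): a world point X has camera coordinates R X + t; the wrist camera has in their place "tool_from_camera" (4x4, takes a point from camera to tool coordinates, whose origin is the TCP and whose axes are the flange's). Camera axes: x right, y down, z forward; pixel columns grow to the right and rows downward; lengths in mm; the calibration is good to about 2 mm. A picture is of the moment at which its call begins: read the wrist's pose just before it. get_calibration takes no time and is no camera call.
- workorder.sign_off(): hands the job in; it is judged then, once.
The state is a dict: "time": time; "qpos": joint angles; "joint_vel": joint speeds; "tau": joint torques, N m; "tool_pos": TCP position; "eef_rot": TCP orientation; "contact_force": force on the tool from outside, world axes, zero at the start; "moment": the same for the moment, N m; "gripper_width": finger opening in mm; "gripper_force": force on a finger pad.
Only numpy, scipy, OpenCV 4.12 (cv2) and the standard library are available. Lean on these libraries where they do the work, as an engineer would, in place of code of your own. Each camera call takes 0.05 s, during which the arm holds its last target. There are 200 camera calls.

## Working session

There is one attempt and no reset: what is moved stays moved. The work goes in short steps, Python scripts to look and compute and a tool call to move; the robot and the scene stay as the last step left them, time stands still between calls to the robot, and variables do not carry over. Pictures are saved under pics/ and viewed, at most 14 in all, crops included, and the job is handed in when it is done.

Besides the shell and the picture viewer there is one more tool, called after "Emit:" by a JSON object that holds its "op" and its "data", one argument or row to a line. jog_arm: Moves the arm, as the interface text tells. Its arguments: {"type":"object","properties":{"series":{"type":"string"},"force":{"type":"number"}},"required":["series"]}

```bash
ls; mkdir -p pics
python3 - <<'E'
from rig import telemetry, vision
import cv2
print(telemetry.read_state())
for n in ["side","top","wrist"]:
    im=vision.get_image(n); cv2.imwrite(f"pics/{n}0.png",im[:,:,::-1]); c=vision.get_calibration(n)
    for k in c: print(n,k,c[k])
E
```

```text
pics
{'time': 0.0, 'qpos': array([-1.50226974e+00,  2.63559667e-01, -4.89620098e-02,  1.25939672e+00,
        3.97517153e-05,  1.41552141e+00]), 'joint_vel': array([ 0.00123912,  0.00069078, -0.00024165,  0.00070395,  0.00204438,
        0.0001963 ]), 'tau': array([-4.43084100e-04, -6.37608862e+01,  3.84570622e+01,  1.35652433e-02,
       -2.26880315e-04, -4.65573521e-05]), 'tool_pos': array([ 116.51684592, -511.61835867,  230.79685001]), 'eef_rot': array([-5.59646545e-04,  9.93745486e-01,  1.11667339e-01,  4.41840010e-05]), 'contact_force': array([-0.40657303, -0.3872651 , -0.26781472]), 'moment': array([0.03459157, 0.04665335, 0.02562708]), 'gripper_force': 0.0, 'gripper_width': 85.33157878080115}
side intrinsics [[465.24407202   0.         321.72159538]
 [  0.         465.24407202 204.8954019 ]
 [  0.           0.           1.        ]]
side R [[-0.93385902 -0.35718974  0.01796735]
 [-0.22216254  0.53999959 -0.8118154 ]
 [ 0.28026977 -0.7621128  -0.58363767]]
side t [495.51476814 216.4711475  971.55185736]
top intrinsics [[496.93761286   0.         315.82027463]
 [  0.         496.93761286 201.69611766]
 [  0.           0.           1.        ]]
top R [[ 0.02699779 -0.99947198  0.01807999]
 [-0.99437295 -0.0287047  -0.10197294]
 [ 0.10243808 -0.01522521 -0.99462286]]
top t [ -23.62343608  543.8028059  1168.60665746]
wrist intrinsics [[351.00922319   0.         320.06999591]
 [  0.         351.00922319 196.31515668]
 [  0.           0.           1.        ]]
wrist tool_from_camera [[ 5.65302510e-04 -9.48328208e-01 -3.17290545e-01  8.09136167e+01]
 [ 9.99999840e-01  5.29514295e-04  1.99026029e-04 -1.75788212e-01]
 [-2.07321180e-05 -3.17290607e-01  9.48328356e-01 -1.42352187e+02]
 [ 0.00000000e+00  0.00000000e+00  0.00000000e+00  1.00000000e+00]]
```

View pics/top0.png

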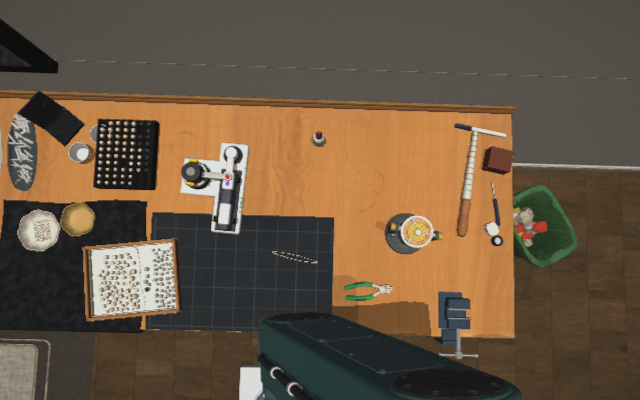

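View pics/side0.png

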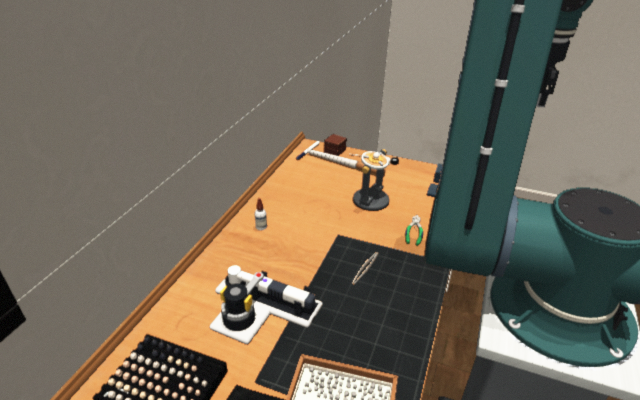

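```bash
cat > h.py <<'E'
import numpy as np, cv2
from rig import telemetry, vision
from scipy.spatial.transform import Rotation as Ro
def cam(n,st=None):
    c=vision.get_calibration(n); K=np.array(c["intrinsics"])
    if n!="wrist": return K,np.array(c["R"]),np.array(c["t"])
    q=st["eef_rot"]; T=np.eye(4); T[:3,:3]=Ro.from_quat(np.r_[q[1:],q[0]]).as_matrix(); T[:3,3]=st["tool_pos"]
    M=np.linalg.inv(T@np.array(c["tool_from_camera"])); return K,M[:3,:3],M[:3,3]
def ray(C,p):
    K,R,t=C; d=R.T@np.linalg.inv(K)@np.array([p[0],p[1],1.]); return -R.T@t,d/np.linalg.norm(d)
def onz(C,p,z):
    o,d=ray(C,p); return o+d*(z-o[2])/d[2]
def tri(*vs):
    A=np.zeros((3,3));b=np.zeros(3); rs=[ray(C,p) for C,p in vs]
    for o,d in rs: P=np.eye(3)-np.outer(d,d);A+=P;b+=P@o
    X=np.linalg.solve(A,b); return X,[float(np.linalg.norm((np.eye(3)-np.outer(d,d))@(X-o))) for o,d in rs]
def proj(C,X):
    K,R,t=C; v=K@(R@np.array(X,float)+t); return v[:2]/v[2]
E
python3 - <<'E'
from h import *
def crop(f,x,y,w,h,s): return cv2.resize(cv2.imread(f)[y:y+h,x:x+w],None,fx=s,fy=s,interpolation=cv2.INTER_CUBIC)
a=crop("pics/top0.png",170,135,100,100,4);b=crop("pics/side0.png",205,255,130,100,4)[:, :400*13//10]
c=crop("pics/top0.png",380,205,66,50,4);d=crop("pics/side0.png",340,140,66,75,4)
im=np.zeros((600,800,3),np.uint8)
im[:400,:400]=a; im[:400,400:800]=crop("pics/side0.png",205,255,130,100,4)[:,:400]
im[400:600,:264]=c; im[400:600,400:664]=d[:200]
cv2.imwrite("pics/c1.png",im)
T=cam("top");S=cam("side")
for n,p in [("lamp head",(234,152)),("hand end",(226,230)),("knob",(195,172)),("pearl",(418,232)),("bottle",(319,135)),("tw",(295,257)),("nip",(368,291))]:
    print(n,onz(T,p,40).round(),onz(T,p,125).round())
E
```

```text
lamp head [657. 191.  40.] [640. 178. 125.]
hand end [470. 202.  40.] [466. 188. 125.]
knob [606. 282.  40.] [593. 262. 125.]
pearl [ 478. -253.   40.] [ 474. -234.  125.]
bottle [705. -12.  40.] [685. -10. 125.]
tw [411.  37.  40.] [412.  35. 125.]
nip [ 336. -136.   40.] [ 342. -126.  125.]
```

View pics/c1.png

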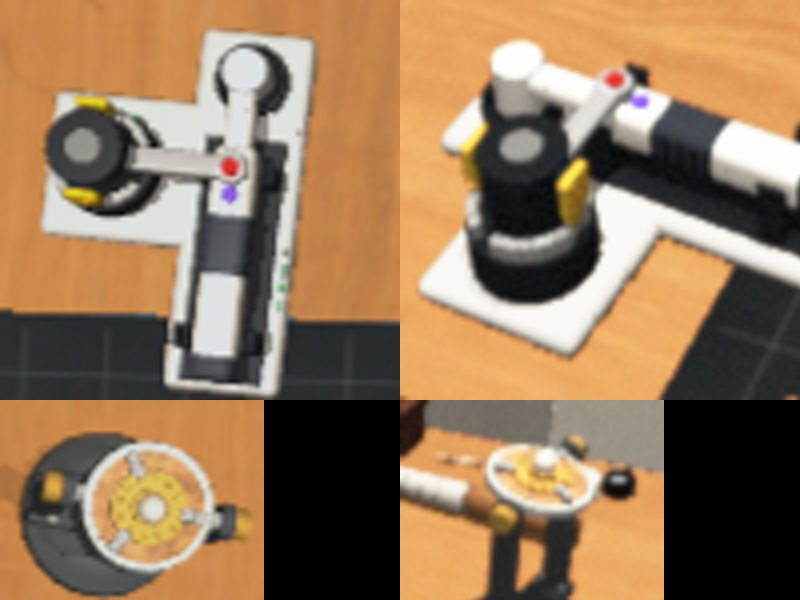

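Emit:
{"op": "jog_arm", "data": {
  "series": "0.085 0.045 -0.017 0 0 0 0;0.085 0.045 -0.017 0 0 0 0;0.085 0.045 -0.017 0 0 0 0;0.085 0.045 -0.017 0 0 0 0;0.085 0.045 -0.017 0 0 0 0;0.085 0.045 -0.017 0 0 0 0;0.085 0.045 -0.017 0 0 0 0;0.085 0.045 -0.017 0 0 0 0;0.085 0 0 0 0 0 0;0.085 0 0 0 0 0 0"
}}

```text
time: 1.4
tool_pos: [437.1, -299.4, 231.1]
eef_rot: [-0.0, 0.994, 0.112, -0.0]
contact_force: [-0.4, 0.3, 0.0]
gripper_width: 85.5
gripper_force: 0.0
```

Run:
```python
from h import *
import pickle
s=telemetry.read_state(); im=vision.get_image("wrist"); cv2.imwrite("pics/w1.png",im[:,:,::-1]); pickle.dump(s,open("w1.pkl","wb"))
print(s["time"],s["tool_pos"],s["eef_rot"],s["qpos"].round(3))
```

```text
1.4 [ 437.1080093  -299.39636533  231.06672192] [-1.29019645e-04  9.93716744e-01  1.11923859e-01 -2.57400667e-04] [-0.754  0.272 -0.036  1.263 -0.     2.163]
```

Emit:
{"op": "jog_arm", "data": {
  "series": "0.085 0.023 -0.03 0 0 0 0;0.085 0.023 -0.03 0 0 0 0;0.085 0 0 0 0 0 0;0.085 0 0 0 0 0 0"
}}

```text
time: 1.95
tool_pos: [468.3, -231.5, 231.4]
eef_rot: [0.0, 0.994, 0.111, -0.0]
contact_force: [-0.4, -0.5, -0.3]
gripper_width: 84.9
gripper_force: 0.0
```

Run:
```python
from h import *
import pickle
s=telemetry.read_state(); im=vision.get_image("wrist"); cv2.imwrite("pics/w2.png",im[:,:,::-1]); pickle.dump(s,open("w2.pkl","wb"))
print(s["time"],s["tool_pos"],s["eef_rot"])
a=cv2.imread("pics/w1.png");b=cv2.imread("pics/w2.png")
cv2.imwrite("pics/w12.png",np.vstack([a[:300],b[:300]])[:, :])
```

```text
1.95 [ 468.3309766  -231.52358557  231.35102932] [ 1.52935191e-04  9.93797204e-01  1.11207424e-01 -4.41897984e-05]
```

View pics/w12.png

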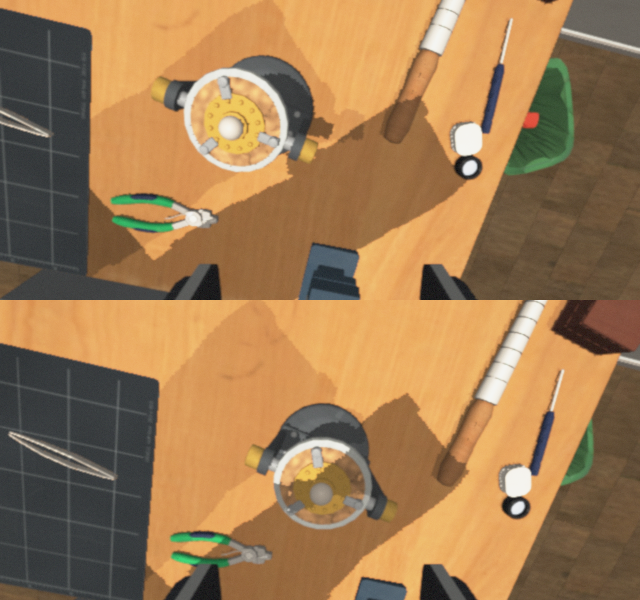

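```bash
cat >> h.py <<'E'
def circ_pose(C,e,r):
    """closed-form poses of a circle radius r seen as cv2 ellipse e; returns [(centre,normal)] world"""
    (cx,cy),(a,b),th=e; th=np.radians(th); a/=2;b/=2
    A=np.array([[np.cos(th),np.sin(th)],[-np.sin(th),np.cos(th)]]); M=A.T@np.diag([a**-2,b**-2])@A
    c=np.array([cx,cy]); E=np.zeros((3,3));E[:2,:2]=M;E[:2,2]=E[2,:2]=-M@c;E[2,2]=c@M@c-1
    K,R,t=C; w,V=np.linalg.eigh(K.T@E@K)
    if (w>0).sum()==1: w,V=-w[::-1],V[:,::-1]
    # now order l1>=l2>0>l3
    l3,l2,l1=w; v3,v2,v1=V.T; out=[]
    g=np.sqrt((l1-l2)/(l1-l3)); h=np.sqrt((l2-l3)/(l1-l3))
    for s1 in (1,-1):
        for s2 in (1,-1):
            n=s1*g*v1+s2*h*v3
            z=r*np.sqrt(-l1*l3)/l2 if False else None
            # centre: polar of plane vanishing line, scaled by radius
            Q=V@np.diag(w)@V.T; d=np.linalg.solve(Q,n); d/=np.linalg.norm(d)
            if d[2]<0:d=-d
            if n@d>0:n=-n
            # scale: distance along d at which the circle radius is r (section of cone by plane)
            u=np.cross(n,[0,0,1.]);u/=np.linalg.norm(u)
            k=np.sqrt(-(d@Q@d)/(u@Q@u)) # radius at unit distance
            X=d*r/k; out.append((R.T@(X-t),R.T@n))
    return out[:2] if len(out)==2 else out
E
cat > m.py <<'E'
from h import *
import pickle
W={}
for f,c,p,vt in [("w1",(236,120),(231,128),175),("w2",(322,186),(321,193),90)]:
    im=cv2.imread(f"pics/{f}.png"); C=cam("wrist",pickle.load(open(f+".pkl","rb")))
    hsv=cv2.cvtColor(im,cv2.COLOR_BGR2HSV)
    m=((hsv[...,1]<50)&(hsv[...,2]>vt))
    ang=np.linspace(0,2*np.pi,180,endpoint=False); P=[]
    for a in ang:   # outermost white pixel along each spoke
        rr=np.arange(36,62,.25); q=np.array(c)+np.outer(rr,[np.cos(a),np.sin(a)])
        v=[m[int(round(y)),int(round(x))] for x,y in q]
        k=np.where(v)[0]
        if len(k): P.append(q[k[-1]])
    P=np.array(P,np.float32)
    for _ in range(6):
        e=cv2.fitEllipse(P); th=np.radians(e[2]); d=P-e[0]
        u=d@[np.cos(th),np.sin(th)];v=d@[-np.sin(th),np.cos(th)]
        res=np.hypot(u/(e[1][0]/2),v/(e[1][1]/2))-1
        P=P[abs(res)<max(.02,1.5*res.std())] if len(P)>40 else P
    print(f,e,len(P),res.std())
    for X,n in circ_pose(C,e,36): print("  c",X.round(1),"n",n.round(3))
    y,x=np.mgrid[:400,:640]; pm=(hsv[...,1]<45)&(hsv[...,2]>vt)&((x-p[0])**2+(y-p[1])**2<14**2)
    W[f]=(C,(x[pm].mean(),y[pm].mean()),pm.sum()); print("pearl px",W[f][1:])
k={"w1":[(160,90),(309,150)],"w2":[(256,157),(387,210)]}
T=cam("top");S=cam("side")
print("pearl",tri(W["w1"][:2],W["w2"][:2]), tri(W["w1"][:2],W["w2"][:2],(T,(418,232)),(S,(376.5,154.2))))
B=[tri((W["w1"][0],k["w1"][i]),(W["w2"][0],k["w2"][i]))[0] for i in (0,1)]
print("knobs",B,np.linalg.norm(B[0]-B[1]))
E
python3 m.py
```

```text
w1 ((235.32199096679688, 119.52266693115234), (96.63002014160156, 109.07784271240234), 135.39602661132812) 170 0.007429127085671721
  c [ 474.5 -230.2  125.9] n [-0.138  0.027  0.99 ]
  c [ 477.2 -232.2  125.1] n [ 0.43  -0.391  0.813]
  c [ 477.2 -232.2  125.1] n [ 0.43  -0.391  0.813]
  c [ 474.5 -230.2  125.9] n [-0.138  0.027  0.99 ]
pearl px ((np.float64(229.64959568733153), np.float64(127.5633423180593)), np.int64(371))
w2 ((322.17962646484375, 182.2249298095703), (92.21440887451172, 98.32630920410156), 101.53897094726562) 99 0.005950126658833142
  c [ 475.7 -231.   126.9] n [-0.078  0.059  0.995]
  c [ 478.9 -230.9  126. ] n [0.588 0.069 0.806]
  c [ 478.9 -230.9  126. ] n [0.588 0.069 0.806]
  c [ 475.7 -231.   126.9] n [-0.078  0.059  0.995]
pearl px ((np.float64(320.7169811320755), np.float64(193.61635220125785)), np.int64(318))
pearl (array([ 473.61136348, -230.58732962,  142.41808977]), [0.15893421885405784, 0.158934218854022]) (array([ 472.88161555, -230.70873434,  143.5696085 ]), [0.7818159504230124, 1.1956759331087645, 0.7226124285271034, 2.010657670636611])
knobs [array([ 486.54913604, -181.24873442,  134.10787522]), array([ 466.68488747, -284.12069129,  124.21958754])] 105.2378549561659
```

```bash
cat > m2.py <<'E'
from h import *
import pickle
def rim(f,C,c,r0,r1,vt,st,up=4):
    im=cv2.imread(f"pics/{f}.png"); x0,y0=int(c[0]-70),int(c[1]-70); im=cv2.resize(im[y0:y0+140,x0:x0+140],None,fx=up,fy=up,interpolation=cv2.INTER_CUBIC)
    hsv=cv2.cvtColor(im,cv2.COLOR_BGR2HSV); m=(hsv[...,1]<st)&(hsv[...,2]>vt)
    P=[]
    for a in np.linspace(0,2*np.pi,240,endpoint=False):
        q=np.array(c)+np.outer(np.arange(r0,r1,.1),[np.cos(a),np.sin(a)])
        g=np.round((q-[x0,y0]+.5)*up-.5).astype(int); k=np.where(m[g[:,1],g[:,0]])[0]
        if len(k): P.append(q[k[-1]])
    P=np.array(P,np.float32)
    for _ in range(8):
        e=cv2.fitEllipseAMS(P); th=np.radians(e[2]); d=P-e[0]
        res=np.hypot(d@[np.cos(th),np.sin(th)]/(e[1][0]/2),d@[-np.sin(th),np.cos(th)]/(e[1][1]/2))-1
        P=P[abs(res)<max(.02,2*res.std())]
    print(f,np.round(e[0],1),np.round(e[1],1),round(e[2]),len(P),res.std().round(4))
    for X,n in circ_pose(C,e,36)[:2]: print("  c",X.round(1),"n",n.round(3))
for st in (60,80,100):
    rim("w1",cam("wrist",pickle.load(open("w1.pkl","rb"))),(236,120),40,60,150,st)
    rim("w2",cam("wrist",pickle.load(open("w2.pkl","rb"))),(322,184),40,60,110,st)
    rim("top0",cam("top"),(417,232),10,19,150,st)
    rim("side0",cam("side"),(375,159),5,19,130,st)
E
python3 m2.py
```

```text
w1 [235.4 119.4] [ 97.2 109.6] 135 223 0.0044
  c [ 477.5 -232.5  126.4] n [ 0.43  -0.387  0.816]
  c [ 474.8 -230.6  127.2] n [-0.138  0.024  0.99 ]
w2 [322.1 182.9] [91.5 97.7] 104 196 0.0058
  c [ 474.8 -231.1  125.4] n [-0.081  0.071  0.994]
  c [ 478.  -231.1  124.5] n [0.593 0.057 0.803]
top0 [416.5 231.2] [32.2 32.5] 81 219 0.0077
  c [ 475.9 -233.7  112.1] n [-0.132  0.049  0.99 ]
  c [ 476.1 -233.3  112. ] n [0.038 0.373 0.927]
side0 [376.7 154.5] [27.4 32.2] 94 158 0.0257
  c [ 441.7 -102.   216.7] n [-0.21   0.977 -0.046]
  c [ 441.8 -102.5  217.7] n [-0.116  0.471  0.875]
w1 [235.3 119.5] [ 97.5 110.1] 135 224 0.0043
  c [ 474.9 -230.7  128.2] n [-0.138  0.028  0.99 ]
  c [ 477.6 -232.7  127.4] n [ 0.43  -0.392  0.813]
w2 [322.  183.1] [91.8 98. ] 104 183 0.0061
  c [ 474.9 -230.9  126.3] n [-0.08   0.074  0.994]
  c [ 478.1 -231.   125.4] n [0.593 0.053 0.804]
top0 [416.6 231.1] [32.3 32.6] 75 222 0.0072
  c [ 475.7 -232.5  118.3] n [-0.137  0.04   0.99 ]
  c [ 475.9 -232.1  118.2] n [0.043 0.381 0.924]
side0 [376.6 154.5] [27.6 32.4] 95 163 0.0299
  c [440.8 -97.4 219.4] n [-0.201  0.979 -0.04 ]
  c [440.9 -98.  220.3] n [-0.127  0.474  0.871]
w1 [235.2 119.6] [ 97.8 110.5] 136 224 0.0046
  c [ 474.9 -230.8  129.2] n [-0.137  0.032  0.99 ]
  c [ 477.6 -232.9  128.4] n [ 0.43  -0.396  0.812]
w2 [321.9 183.2] [92.1 98.4] 104 178 0.0062
  c [ 475.1 -230.8  127.4] n [-0.081  0.075  0.994]
  c [ 478.3 -230.9  126.5] n [0.594 0.052 0.803]
top0 [416.7 231.1] [32.5 32.8] 75 212 0.0075
  c [ 475.4 -231.4  124.6] n [-0.14   0.043  0.989]
  c [ 475.6 -231.   124.5] n [0.046 0.378 0.924]
side0 [376.4 154.4] [27.9 33.2] 100 165 0.0318
  c [435.8 -73.4 234.5] n [-0.164  0.439  0.883]
  c [435.8 -72.8 233.5] n [-0.158  0.985 -0.068]
```

Emit:
{"op": "jog_arm", "data": {
  "series": "0.085 0.018 -0.047 0 0 0 0;0.085 0.018 -0.047 0 0 0 0;0.085 0.018 -0.047 0 0 0 0;0.085 0.018 -0.047 0 0 0 0;0.085 0.018 -0.047 0 0 0 0;0.085 0.018 -0.047 0 0 0 0;0.085 0.018 -0.047 0 0 0 0;0.085 0.018 -0.047 0 0 0 0;0.085 0.018 -0.047 0 0 0 0;0.085 0 0 0 0 0 -0.18;0.085 0 0 0 0 0 -0.18;0.085 0 0 0 0 0 -0.18"
}}

```text
time: 3.5
tool_pos: [534.9, 210.5, 231.1]
eef_rot: [-0.002, 0.925, 0.379, 0.0]
contact_force: [-0.1, 0.1, 0.0]
gripper_width: 85.3
gripper_force: 0.0
```

Emit:
{"op": "jog_arm", "data": {
  "series": "0.085 0 0 0 0 0 -0.18;0.085 0 0 0 0 0 -0.18;0.085 0 0 0 0 0 -0.18;0.085 0 0 0 0 0 -0.18;0.085 0 0 0 0 0 0;0.085 0 0 0 0 0 0"
}}

```text
time: 4.25
tool_pos: [534.7, 211.0, 231.2]
eef_rot: [-0.002, 0.735, 0.678, 0.001]
contact_force: [-0.6, 0.1, -0.5]
gripper_width: 84.6
gripper_force: 0.0
```

Run:
```python
from h import *
import pickle
s=telemetry.read_state(); im=vision.get_image("wrist"); cv2.imwrite("pics/w3.png",im[:,:,::-1]); pickle.dump(s,open("w3.pkl","wb"))
print(s["time"],s["tool_pos"],s["eef_rot"],s["qpos"].round(2))
```

```text
4.25 [534.65327015 211.00969166 231.23638999] [-0.00207336  0.73545341  0.67757122  0.00111053] [0.23 0.35 0.08 1.3  0.   1.88]
```

Emit:
{"op": "jog_arm", "data": {
  "series": "0.085 0.025 -0.03 0 0 0 0;0.085 0.025 -0.03 0 0 0 0;0.085 0 0 0 0 0 0;0.085 0 0 0 0 0 0"
}}

```text
time: 4.8
tool_pos: [478.8, 265.9, 231.6]
eef_rot: [-0.002, 0.734, 0.679, 0.001]
contact_force: [0.3, -0.1, -0.2]
gripper_width: 84.8
gripper_force: 0.0
```

Run:
```python
from h import *
import pickle
s=telemetry.read_state(); im=vision.get_image("wrist"); cv2.imwrite("pics/w4.png",im[:,:,::-1]); pickle.dump(s,open("w4.pkl","wb"))
print(s["time"],s["tool_pos"],s["eef_rot"])
a=cv2.imread("pics/w3.png");b=cv2.imread("pics/w4.png")
cv2.imwrite("pics/w34.png",np.vstack([a[:300],b[:300]]))
```

```text
4.8 [478.78444086 265.85777996 231.64828064] [-0.00189645  0.73418033  0.67895074  0.00124322]
```

View pics/w34.png

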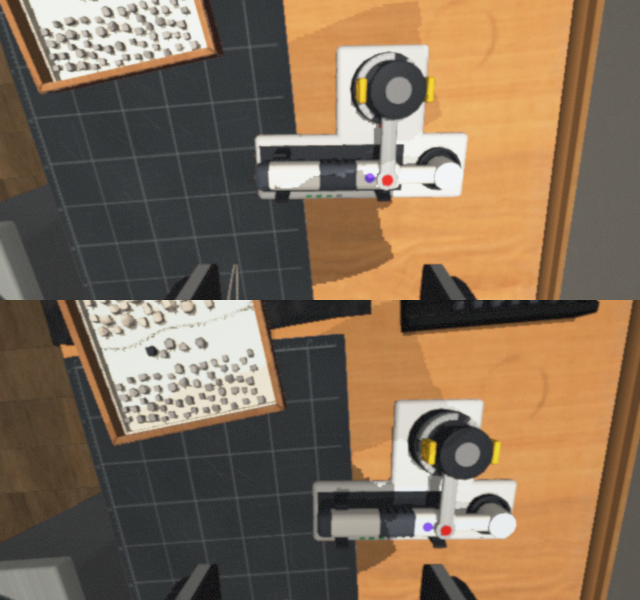

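```bash
cat > m3.py <<'E'
from h import *
import pickle
V={f:(cam("wrist",pickle.load(open(f+".pkl","rb"))),cv2.imread(f"pics/{f}.png")) for f in ("w3","w4")}
def cen(f,p,r,fn):
    C,im=V[f]; hsv=cv2.cvtColor(im,cv2.COLOR_BGR2HSV).astype(int); y,x=np.mgrid[:400,:640]
    m=fn(hsv[...,0],hsv[...,1],hsv[...,2])&((x-p[0])**2+(y-p[1])**2<r*r); 
    return (x[m].mean(),y[m].mean()),m.sum()
F={"violet":((369,177),(428,226),9,lambda h,s,v:(h>115)&(h<150)&(s>90)),
"red":((387,180),(446,230),9,lambda h,s,v:((h<8)|(h>172))&(s>150)),
"disc":((398.5,90),(467,155),17,lambda h,s,v:(v>70)&(s<60)),
"head":((448,174),(502,224),13,lambda h,s,v:(v>215)&(s<40)),
"tabL":((362,91),(430,150),12,lambda h,s,v:(h>18)&(h<32)&(s>170)&(v>110)),
"tabR":((430,89),(496,152),12,lambda h,s,v:(h>18)&(h<32)&(s>170)&(v>110))}
for n,(a,b,r,fn) in F.items():
    p,np_=cen("w3",a,r,fn);q,nq=cen("w4",b,r,fn)
    print(n,np.round(p,1),np_,np.round(q,1),nq,[np.round(z,1) for z in tri((V["w3"][0],p),(V["w4"][0],q))])
for z in (89,): print("disc z89",onz(V["w3"][0],cen("w3",*F["disc"][::2],F["disc"][3])[0],z),onz(V["w4"][0],cen("w4",*F["disc"][1:])[0],z))
for f,pts in (("w3",[(262,177)]),("w4",[(321,223)])):
    print("tail z40",onz(V[f][0],pts[0],40).round(1))
# dock base edges: lower long edge near/far corners at z=12
for f,pts in (("w3",[(258,198),(463,194),(466,135),(257,137),(337,47),(427,46)]),("w4",[(314,241),(515,236),(515,181),(314,183),(396,102),(482,102)])):
    print(f,[onz(V[f][0],p,12).round(0)[:2] for p in pts])
E
python3 m3.py
```

```text
violet [369.5 177.5] 64 [427.6 226.6] 61 [array([579.8, 201.3,  53.3]), array([0., 0.])]
red [387.1 179.9] 75 [445.6 230.2] 71 [array([594.8, 200. ,  61.6]), array([0., 0.])]
disc [397.6  89.2] 707 [466.9 154.1] 542 [array([599.2, 280.6,  91.8]), array([0.1, 0.1])]
head [448.2 174.5] 491 [502.4 225. ] 463 [array([653. , 198.3,  54.8]), array([0.4, 0.4])]
tabL [361.2  90.6] 237 [429.1 150.8] 256 [array([573.5, 281.5,  73.5]), array([0.4, 0.4])]
tabR [430.   89.1] 184 [495.9 152.1] 160 [array([626.7, 278.4,  83.2]), array([0.1, 0.1])]
disc z89 [599.79940642 280.5365194   89.        ] [600.27968071 279.91976932  89.        ]
tail z40 [476.  206.6  40. ]
tail z40 [474.4 207.8  40. ]
w3 [array([463., 176.]), array([685., 163.]), array([685., 227.]), array([471., 242.]), array([559., 321.]), array([644., 315.])]
w4 [array([464., 175.]), array([691., 164.]), array([684., 229.]), array([470., 243.]), array([558., 320.]), array([644., 314.])]
```

Emit:
{"op": "jog_arm", "data": {
  "series": "0.085 0 0.03 0 0 0 -0.018;0.085 0.0072 0.03 0 0 0 0;0.085 0.0072 0.03 0 0 0 0;0.085 0.0072 0.03 0 0 0 0;0.085 0 0 0.04 0 0 0;0.085 0 0 0.04 0 0 0;0.085 0 0 0.03 0 0 0;0.085 0 0 0 0 0 0;0.085 0 0 0 0 0 0"
}}

```text
time: 5.98
tool_pos: [600.2, 280.2, 122.7]
eef_rot: [-0.002, 0.728, 0.686, 0.002]
contact_force: [0.1, 0.4, 0.7]
gripper_width: 85.2
gripper_force: 0.0
```

Run:
```python
from h import *
s=telemetry.read_state(); im=vision.get_image("wrist"); cv2.imwrite("pics/w5.png",im[:,:,::-1])
print(s["time"],s["tool_pos"],s["eef_rot"])
C=cam("wrist",s); print(proj(C,(600,280.3,89)))
```

```text
5.975 [600.2471011  280.22748281 122.74125404] [-0.00174047  0.72795458  0.68562087  0.00176659]
[320.84731849 235.60662709]
```

View pics/w5.png

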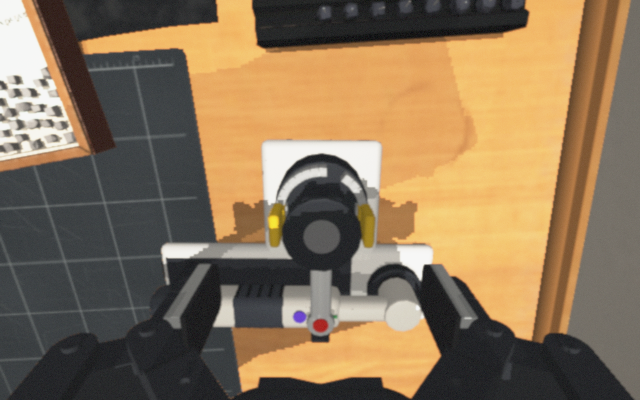

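Emit:
{"op": "jog_arm", "data": {
  "series": "0.085 0 0 0.025 0 0 0;0.085 0 0 0.025 0 0 0;0.085 0 0 0.0187 0 0 0;0.085 0 0 0 0 0 0;0.045 0 0 0 0 0 0;0.045 0 0 0 0 0 0;0.045 0 0 0 0 0 0;0.045 0 0 0 0 0 0;0.045 0 0 0 0 0 0;0.045 0 0 0 0 0 0",
  "force": 35
}}

```text
time: 7.28
tool_pos: [601.0, 281.1, 55.4]
eef_rot: [-0.001, 0.728, 0.686, 0.003]
contact_force: [0.1, -1.3, 14.4]
gripper_width: 48.2
gripper_force: 34.3
```

Emit:
{"op": "jog_arm", "data": {
  "series": "0.045 0 0 -0.001 0 0 -0.1;0.045 0 0 0 0 0 -0.15;0.045 0 0 0 0 0 -0.15;0.045 0 0 0 0 0 -0.15;0.045 0 0 0 0 0 -0.15;0.045 0 0 0 0 0 -0.15;0.045 0 0 0 0 0 -0.15;0.045 0 0 0 0 0 -0.15;0.045 0 0 0 0 0 -0.12;0.045 0 0 0 0 0 0;0.045 0 0 0 0 0 0"
}}

```text
time: 8.65
tool_pos: [599.7, 280.3, 55.6]
eef_rot: [-0.0, 0.18, 0.984, 0.002]
contact_force: [-4.0, -5.3, 12.2]
gripper_width: 48.1
gripper_force: 39.8
```

Run:
```python
from h import *
s=telemetry.read_state(); im=vision.get_image("wrist"); im2=vision.get_image("top")
cv2.imwrite("pics/w6.png",np.hstack([cv2.resize(im,(480,300))[:,:,::-1],cv2.resize(im2[130:240,160:270],(300,300))[:,:,::-1]]))
print(s["time"],s["tool_pos"],s["eef_rot"],s["contact_force"],s["moment"])
```

```text
8.65 [599.71333855 280.3146192   55.61593931] [-5.16284891e-05  1.79570767e-01  9.83742998e-01  2.01255039e-03] [-4.02313016 -5.26314798 12.22167467] [-1.12713097  0.93669559 -0.8463657 ]
```

View pics/w6.png

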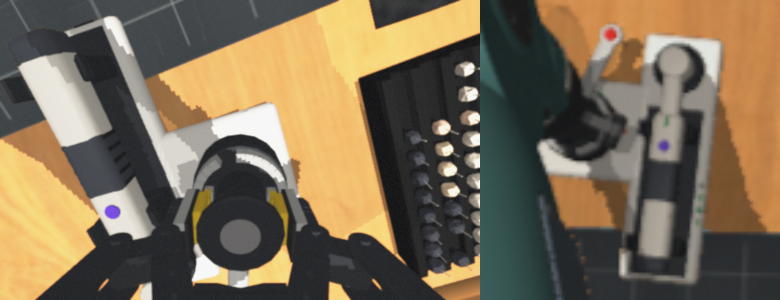

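Emit:
{"op": "jog_arm", "data": {
  "series": "0.075 0 0 0 0 0 0;0.075 0 0 0 0 0 0;0.075 0 0 0 0 0 0;0.075 0 0 -0.025 0 0 0;0.075 0 0 -0.035 0 0 0;0.06 0 0 -0.035 0 0 0;0.05 0 0 0 0 0 -0.15;0.05 0 0 0 0 0 -0.151;0.05 0.0225 -0.04 0 0 0 0;0.05 0.0225 -0.04 0 0 0 0;0.05 0 0 0 0 0 0;0.05 0 0 0 0 0 0"
}}

```text
time: 10.25
tool_pos: [550.3, 203.4, 148.9]
eef_rot: [-0.0, 0.029, 1.0, 0.003]
contact_force: [1.0, -0.2, 0.6]
gripper_width: 50.0
gripper_force: 0.0
```

Run:
```python
from h import *
s=telemetry.read_state(); im=vision.get_image("wrist"); im2=vision.get_image("top")
cv2.imwrite("pics/w7.png",np.hstack([cv2.resize(im,(480,300))[:,:,::-1],cv2.resize(im2[130:240,160:270],(300,300))[:,:,::-1]]))
print(s["time"],s["tool_pos"],s["eef_rot"],s["gripper_width"])
C=cam("wrist",s); print(proj(C,(549.8,203.7,52)))
hsv=cv2.cvtColor(im,cv2.COLOR_RGB2HSV); m=(hsv[...,0]>115)&(hsv[...,0]<150)&(hsv[...,1]>90); y,x=np.where(m)
print(len(x),x.mean(),y.mean(),onz(C,(x.mean(),y.mean()),53))
```

```text
10.25 [550.2579495  203.42017809 148.89247736] [-1.78511873e-04  2.94688252e-02  9.99562542e-01  2.50634184e-03] 49.95670299712102
[319.72505247 198.74290914]
193 399.7616580310881 250.4559585492228 [594.31670727 261.66397535  53.        ]
```

View pics/w7.png

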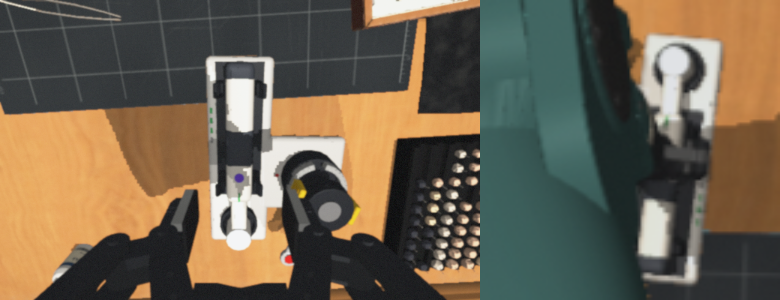

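Emit:
{"op": "jog_arm", "data": {
  "series": "0.05 0 0 0.035 0 0 0;0.05 0 0 0.035 0 0 0;0.05 0 0 0.03 0 0 0;0.05 0 0 0.02 0 0 0;0.05 0 0 0.008 0 0 0;0.05 0 0 0 0 0 0;0.02 0 0 0 0 0 0;0.02 0 0 0 0 0 0;0.02 0 0 0 0 0 0;0.02 0 0 0 0 0 0;0.02 0 0 0 0 0 0",
  "force": 45
}}

```text
time: 11.72
tool_pos: [550.2, 204.0, 21.5]
eef_rot: [0.0, 0.029, 1.0, 0.003]
contact_force: [-0.7, 0.9, 6.0]
gripper_width: 25.4
gripper_force: 45.0
```

Emit:
{"op": "jog_arm", "data": {
  "series": "0.02 0 0 -0.01 0 0 0;0.02 0 0 -0.02 0 0 0;0.02 0 0 -0.03 0 0 0;0.02 0 0 -0.04 0 0 0;0.02 0 0 -0.04 0 0 0;0.02 0 0 -0.04 0 0 0;0.02 0 0 -0.02 0 0 0;0.02 0 0 0 0 0 0;0.02 0 0 0 0 0 0"
}}

```text
time: 12.85
tool_pos: [549.4, 202.7, 219.7]
eef_rot: [-0.001, 0.029, 1.0, 0.002]
contact_force: [-0.2, -1.4, -2.7]
gripper_width: 25.6
gripper_force: 44.6
```

Run:
```python
from h import *
s=telemetry.read_state(); im=vision.get_image("wrist"); im2=vision.get_image("side")
cv2.imwrite("pics/w8.png",np.hstack([cv2.resize(im,(480,300))[:,:,::-1],cv2.resize(im2[170:320,180:330],(300,300))[:,:,::-1]]))
print(s["time"],s["tool_pos"],s["eef_rot"],s["gripper_width"],s["contact_force"],s["moment"],s["qpos"].round(2))
```

```text
12.85 [549.3893302  202.74115236 219.70963483] [-0.00120842  0.02936442  0.99956577  0.00213214] 25.555860193880655 [-0.15556314 -1.38278435 -2.67558292] [-0.00063039  0.01006338 -0.01698689] [0.21 0.37 0.08 1.28 0.   0.27]
```

View pics/w8.png

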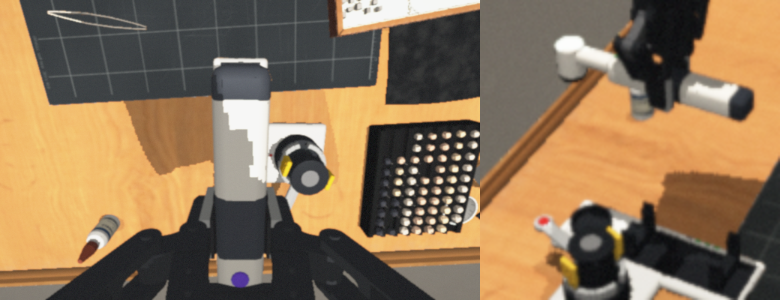

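```bash
cat > t.py <<'E'
from h import *
P=np.array([473.5,-230.6,142.5]); n=np.array([-.155,.03,.987]); n/=np.linalg.norm(n)
def goal(d,phi=-.06,lens=(-105,0,5.5)):
    z=-n; l=np.array([np.cos(phi),np.sin(phi),0]); l-=l@n*n; l/=np.linalg.norm(l); R=np.c_[-l,np.cross(z,-l),z]
    return P+d*n-R@np.array(lens),R
if __name__=="__main__":
    s=telemetry.read_state(); q=s["eef_rot"]; R0=Ro.from_quat(np.r_[q[1:],q[0]]).as_matrix(); p0=s["tool_pos"]
    p,R=goal(90); print("tcp",p,"shift in current tool",R0.T@(p-p0)); print("turn",Ro.from_matrix(R0.T@R).as_rotvec())
    print("final",goal(42)[0])
E
python3 t.py
```

```text
tcp [ 355.15210567 -221.85848636  220.36277575] shift in current tool [ 168.89868607 -435.21450965   -2.10299643]
turn [ 0.02495139 -0.16038034 -0.00065649]
final [ 362.59547829 -223.29913912  172.96529983]
```

Emit:
{"op": "jog_arm", "data": {
  "series": "0.02 0.007 -0.018 0 0 0 0;0.02 0.014 -0.037 0 0 0 0;0.02 0.014 -0.037 0 0 0 0;0.02 0.015 -0.04 0 0 0 0;0.02 0.015 -0.04 0 0 0 0;0.02 0.015 -0.04 0 0 0 0;0.02 0.015 -0.04 0 0 0 0;0.02 0.016 -0.04 0 0 0 0;0.02 0.016 -0.04 0 0 0 0;0.02 0.016 -0.04 0 0 0 0;0.02 0.016 -0.04 0 0 0 0;0.02 0.01 -0.023 -0.002 0 0 0"
}}

```text
time: 14.45
tool_pos: [353.7, -222.9, 220.4]
eef_rot: [-0.001, 0.03, 1.0, 0.002]
contact_force: [0.5, -0.1, -1.6]
gripper_width: 25.4
gripper_force: 44.6
```

Emit:
{"op": "jog_arm", "data": {
  "series": "0.02 0 0 0 0.0125 -0.08 0;0.02 0 0 0 0.0125 -0.08 0;0.02 0 0 0 0 0 0;0.02 0 0 0 0 0 0"
}}

```text
time: 14.95
tool_pos: [355.2, -221.6, 220.7]
eef_rot: [0.078, 0.03, 0.996, -0.012]
contact_force: [0.1, -0.5, -2.5]
gripper_width: 25.8
gripper_force: 44.8
```

Run:
```python
from t import *
s=telemetry.read_state(); q=s["eef_rot"]; R0=Ro.from_quat(np.r_[q[1:],q[0]]).as_matrix(); p0=s["tool_pos"]
p,R=goal(42); print(s["time"],p0,"shift",(R0.T@(p-p0)).round(1),"turn",Ro.from_matrix(R0.T@R).as_rotvec().round(4))
a=vision.get_image("side");b=vision.get_image("top")
cv2.imwrite("pics/w9.png",np.hstack([cv2.resize(a[100:200,320:440],(480,400),interpolation=cv2.INTER_CUBIC),cv2.resize(b[180:280,380:460],(320,400),interpolation=cv2.INTER_CUBIC)])[:,:,::-1])
L=p0+R0@[-105,0,5.5]; H=p0+R0@[-105,0,-30.5]
for c in("side","top"): print(c,"lens",proj(cam(c),L),"headtop",proj(cam(c),H))
```

```text
14.95 [ 355.21046641 -221.55828821  220.734618  ] shift [ 0.1 -0.3 48.4] turn [ 0.0005 -0.0003 -0.0012]
side lens [383.75271656 124.51984531] headtop [387.31755775 111.57373582]
top lens [426.68863664 236.72894618] headtop [430.57440441 239.03525292]
```

View pics/w9.png

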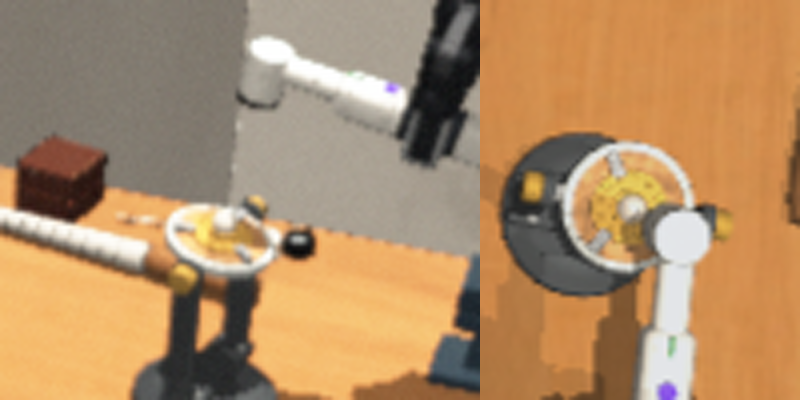

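Emit:
{"op": "jog_arm", "data": {
  "series": "0.02 0 0 0.012 0 0 0;0.02 0 0 0.012 0 0 0;0.02 0 0 0.012 0 0 0;0.02 0 0 0.008 0 0 0;0.02 0 0 0.0044 0 0 0;0.02 0 0 0 0 0 0;0.02 0 0 0 0 0 0;0.02 0 0 0 0 0 0;0.02 0 0 0 0 0 0;0.02 0 0 0 0 0 0;0.02 0 0 0 0 0 0;0.02 0 0 0 0 0 0"
}}

```text
time: 16.55
tool_pos: [363.2, -222.9, 173.0]
eef_rot: [0.079, 0.029, 0.996, -0.013]
contact_force: [0.2, 0.1, -1.5]
gripper_width: 25.2
gripper_force: 44.8
```

Run:
```python
from t import *
s=telemetry.read_state(); q=s["eef_rot"]; R0=Ro.from_quat(np.r_[q[1:],q[0]]).as_matrix(); p0=s["tool_pos"]
L=p0+R0@[-105,0,5.5]; print(s["time"],"pearl in lens axes",R0.T@(P-L), s["contact_force"])
H=p0+R0@[-105,0,-30.5]
a=vision.get_image("side");b=vision.get_image("top")
cv2.imwrite("pics/w10.png",np.hstack([cv2.resize(a[100:200,320:440],(480,400),interpolation=cv2.INTER_CUBIC),cv2.resize(b[180:280,380:460],(320,400),interpolation=cv2.INTER_CUBIC)])[:,:,::-1])
for c in("side","top"): print(c,"headtop",proj(cam(c),H),"pearl",proj(cam(c),P))
```

```text
16.55 pearl in lens axes [ 0.63311146 -0.34090284 42.11968989] [ 0.23940158  0.06704525 -1.50303738]
side headtop [382.39711888 128.75894905] pearl [375.46756734 154.77642965]
top headtop [425.38912173 235.76709561] pearl [418.17269004 231.66072431]
```

View pics/w10.png

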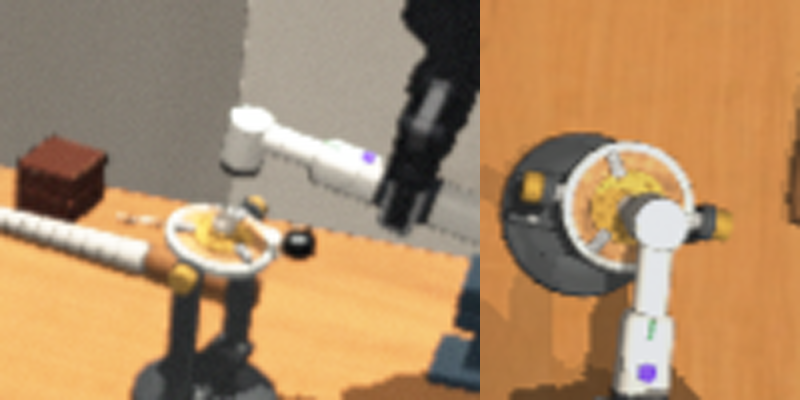

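Emit:
{"op": "jog_arm", "data": {
  "series": "0.02 0 0 0 0 0 0;0.02 0 0 0 0 0 0;0.02 0 0 0 0 0 0;0.02 0 0 0 0 0 0;0.02 0 0 0 0 0 0;0.02 0 0 0 0 0 0;0.02 0 0 0 0 0 0;0.02 0 0 0 0 0 0;0.02 0 0 0 0 0 0;0.02 0 0 0 0 0 0;0.02 0 0 0 0 0 0;0.02 0 0 0 0 0 0"
}}

```text
time: 18.15
tool_pos: [363.2, -222.9, 173.0]
eef_rot: [0.079, 0.029, 0.996, -0.013]
contact_force: [-0.4, 0.4, -3.2]
gripper_width: 25.2
gripper_force: 44.8
```

Emit:
{"op": "jog_arm", "data": {
  "series": "0.02 0 0 0 0 0 0;0.02 0 0 0 0 0 0;0.02 0 0 0 0 0 0;0.02 0 0 0 0 0 0;0.02 0 0 0 0 0 0;0.02 0 0 0 0 0 0;0.02 0 0 0 0 0 0;0.02 0 0 0 0 0 0;0.02 0 0 0 0 0 0;0.02 0 0 0 0 0 0;0.02 0 0 0 0 0 0;0.02 0 0 0 0 0 0"
}}

```text
time: 19.65
tool_pos: [363.2, -222.9, 173.0]
eef_rot: [0.079, 0.029, 0.996, -0.013]
contact_force: [0.6, 0.1, -1.7]
gripper_width: 25.4
gripper_force: 44.8
```

Emit:
{"op": "jog_arm", "data": {
  "series": "0.02 0 0 -0.01 0 0 0;0.02 0 0 -0.019 0 0 0;0.02 0 0 -0.019 0 0 0;0.02 0 0 0 -0.0125 0.08 0;0.02 0 0 0 -0.0125 0.08 0;0.02 0 0 0 0 0 0;0.02 -0.01 0.023 0 0 0 0"
}}

```text
time: 20.52
tool_pos: [367.0, -199.5, 220.6]
eef_rot: [0.0, 0.03, 1.0, 0.002]
contact_force: [0.1, 0.3, -2.7]
gripper_width: 25.4
gripper_force: 44.7
```

Emit:
{"op": "jog_arm", "data": {
  "series": "0.02 -0.016 0.04 0 0 0 0;0.02 -0.016 0.04 0 0 0 0;0.02 -0.016 0.04 0 0 0 0;0.02 -0.016 0.04 0 0 0 0;0.02 -0.015 0.04 0 0 0 0;0.02 -0.015 0.04 0 0 0 0;0.02 -0.015 0.04 0 0 0 0;0.02 -0.015 0.04 0 0 0 0;0.02 -0.014 0.037 0 0 0 0;0.02 -0.014 0.037 0 0 0 0;0.02 -0.007 0.018 0 0 0 0;0.02 0 0 0 0 0 0"
}}

```text
time: 22.02
tool_pos: [549.9, 203.2, 222.2]
eef_rot: [-0.0, 0.029, 1.0, 0.003]
contact_force: [-1.3, -1.1, -2.2]
gripper_width: 25.4
gripper_force: 44.9
```

```bash
cat > g.py <<'E'
from h import *
s=telemetry.read_state(); q=s["eef_rot"]; R0=Ro.from_quat(np.r_[q[1:],q[0]]).as_matrix(); p0=s["tool_pos"]
R=Ro.from_quat([0.029,0.99958,0.0025,0]).as_matrix(); p=np.array([550.2,204,21.5])
print(s["time"],p0,s["gripper_width"],"shift",(R0.T@(p-p0)).round(1),"turn",Ro.from_matrix(R0.T@R).as_rotvec().round(4))
E
python3 g.py
```

```text
22.025 [549.91505127 203.16075209 222.17051042] 25.35672725112652 shift [-4.000e-01 -2.000e-01  2.007e+02] turn [ 0.0001 -0.0008  0.0004]
```

Emit:
{"op": "jog_arm", "data": {
  "series": "0.02 0 0 0.04 0 0 0;0.02 0 0 0.045 0 0 0;0.02 0 0 0.04 0 0 0;0.02 0 0 0.02 0 0 0;0.02 0 0 0.01 0 0 0;0.02 0 0 0 0 0 0;0.02 0 0 0 0 0 0"
}}

```text
time: 22.9
tool_pos: [550.2, 203.4, 68.2]
eef_rot: [0.0, 0.029, 1.0, 0.002]
contact_force: [0.6, 0.4, -2.1]
gripper_width: 25.5
gripper_force: 44.8
```

```bash
python3 g.py; sleep .1; python3 g.py
```

```text
22.9 [550.24650388 203.37159189  68.16184924] 25.52685982763412 shift [ 0.1  0.4 46.7] turn [-0.      0.0002 -0.001 ]
22.9 [550.24650388 203.37159189  68.16184924] 25.52685982763412 shift [ 0.1  0.4 46.7] turn [-0.      0.0002 -0.001 ]
```

Emit:
{"op": "jog_arm", "data": {
  "series": "0.02 0 0.0004 0.015 0 0 0;0.02 0 0 0.012 0 0 0;0.02 0 0 0.008 0 0 0;0.02 0 0 0.006 0 0 0;0.02 0 0 0.004 0 0 0;0.02 0 0 0.0015 0 0 0;0.02 0 0 0 0 0 0;0.02 0 0 0 0 0 0"
}}

```text
time: 23.9
tool_pos: [549.7, 204.2, 21.5]
eef_rot: [-0.0, 0.029, 1.0, 0.002]
contact_force: [-5.1, -0.6, 11.0]
gripper_width: 25.4
gripper_force: 46.5
```

Emit:
{"op": "jog_arm", "data": {
  "series": "0.035 0 0 0 0 0 0;0.05 0 0 0 0 0 0;0.05 0 0 0 0 0 0;0.05 0 0 0 0 0 0;0.05 0 0 -0.01 0 0 0;0.05 0 0 -0.025 0 0 0;0.05 0 0 -0.04 0 0 0;0.05 0 0 -0.05 0 0 0;0.05 0 0 -0.03 0 0 0;0.05 0 0 0 0 0 0;0.05 0 0 0 0 0 0"
}}

```text
time: 25.28
tool_pos: [549.6, 203.4, 175.3]
eef_rot: [-0.001, 0.029, 1.0, 0.002]
contact_force: [0.5, 0.9, -0.2]
gripper_width: 50.1
gripper_force: 0.0
```

Run:
```python
from h import *
s=telemetry.read_state(); im=vision.get_image("wrist"); C=cam("wrist",s)
cv2.imwrite("pics/w11.png",im[:,:,::-1]); S=vision.get_image("side")
def viol(im,lo):
    hsv=cv2.cvtColor(im,cv2.COLOR_RGB2HSV); m=((hsv[...,0]>115)&(hsv[...,0]<150)&(hsv[...,1]>lo)).astype(np.uint8)
    n,l,st,c=cv2.connectedComponentsWithStats(m); return [(c[i].round(1),st[i,4]) for i in range(1,n) if st[i,4]>3]
print(s["time"],s["tool_pos"]); v=viol(im,90); print(v); print(viol(S,90))
B=(579.8,201.3,53.3); print("expected wrist",proj(C,B),"side",proj(cam("side"),B))
hd=(653,198.3,54.8); print("head exp",proj(C,hd),"tail",proj(C,(475,207,40)))
old=cv2.imread("pics/side0.png")[:,:,::-1]; print("old side",viol(np.ascontiguousarray(old),90))
hsv=cv2.cvtColor(im,cv2.COLOR_RGB2HSV); u,w=proj(C,hd); y,x=np.mgrid[:400,:640]
m=(hsv[...,2]>190)&(hsv[...,1]<40)&((x-u)**2+(y-w)**2<26**2); print("head px",x[m].mean(),y[m].mean(),m.sum())
```

```text
25.275 [549.56126285 203.37202012 175.25359164]
[(array([320. , 223.5]), np.int32(84))]
[(array([264.5, 280.5]), np.int32(8))]
expected wrist [319.01320113 224.71521673] side [264.45296582 279.90698235]
head exp [320.5287719  302.43043562] tail [318.32760179  89.9040966 ]
old side [(array([264.5, 279.8]), np.int32(10))]
head px 321.1258811681772 296.4471299093656 993
```

View pics/w11.png

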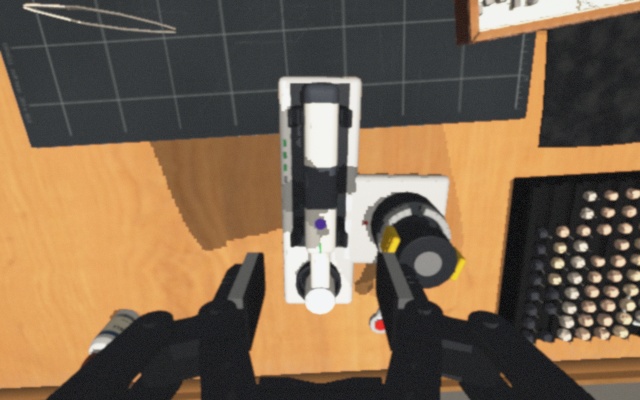

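The lamp lies back in its saddles: button at (320,223.5) against the expected (319,225), and head at (320,301). The keeper's red tip at (380,324) is clear of it, and the robot touches nothing.

```bash
python3 -c "
from rig import workorder
print(workorder.sign_off())"
```

```text
the job is handed in; nothing more can be done
None
```

I opened the keeper, held the lamp about 42 mm from the pearl and square to the plate for just over 3 s, laid it back in its dock with the keeper open, and handed the job in at about 25 s; sign-off returned no verdict.

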